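# Make up the TIG kit caddy

## Task

Make up the kit in the caddy for the next tube joint: stand the steel plug with the T-handle upright on the blue circle and the pink gas cup upright on the yellow circle, lay the hex nut flat on the green square, and slide the red electrode box flat under the red hold-down bar, fully home against the stop. Centre each piece on its mark. The plain plug without a handle and the white gas cup are not part of this kit; leave them standing where they are.

Things in the scene. Friction and masses are not known exactly. Their poses are not given: they have to be found in the camera images.
- t_plug_mid (a point): T-handled plug: turned bright steel cylinder 38 mm in diameter and 37 mm high, with a thin stem and a T pin (28 mm long, 6 mm thick) on top, 69 mm high in all, 0.36 kg, standing on the table. This point is on its axis, half-way up the cylinder, 19 mm above its underside; z up. Grasp the cylinder from any side. Goes to the blue circle.
- pink_cup_mid (a point): Pink ceramic gas cup, 19 mm in diameter, 47 mm high, 20 g, standing upright. This point is its centre, 23.5 mm above its underside; z up. Goes to the yellow circle.
- hex_nut_mid (a point): Grey steel hexagon nut lying flat, 30 mm across flats, 34 mm across corners, 16 mm high. This point is its centre, 8 mm above its underside; z up, x is square to a pair of flats (further pairs at 60 degrees). Goes to the green square.
- electrode_box_mid (a point): Red closed flat box, 105 long (x) x 44 wide (y) x 16 mm high (z), 60 g, lying flat; it does not open. This point is its centre, 8 mm above its underside. Either end may go in first. Grip it across its 44 mm width near the end that stays outside. Goes under the red bar.
- plain_plug_mid (a point): Look-alike, to be left: plain steel plug without handle, 38 mm in diameter, 38 mm high. This point is its centre, 19 mm above its underside.
- white_cup_mid (a point): Look-alike, to be left: white ceramic gas cup, 24 mm in diameter, narrower above, 47 mm high. This point is its centre, 23.5 mm above its underside.
- plug_seat_top (a point): Black 70 x 70 mm seat, fixed, one of a row of four on the caddy (72 mm apart, any order). This point: centre of its upper surface, 14 mm above the table; z up, x along the row, +y from the caddy's open front to its back. Lips 5 mm high stand at x = +-32 mm; front and back are open, so fingers closing along y pass freely. Marked with a blue circle 58 mm in diameter.
- cup_seat_top (a point): Black 70 x 70 mm seat, fixed, one of a row of four on the caddy (72 mm apart, any order). This point: centre of its upper surface, 14 mm above the table; z up, x along the row, +y from the caddy's open front to its back. Lips 5 mm high stand at x = +-32 mm; front and back are open, so fingers closing along y pass freely. Marked with a yellow circle 38 mm in diameter.
- nut_seat_top (a point): Black 70 x 70 mm seat, fixed, one of a row of four on the caddy (72 mm apart, any order). This point: centre of its upper surface, 14 mm above the table; z up, x along the row, +y from the caddy's open front to its back. Lips 5 mm high stand at x = +-32 mm; front and back are open, so fingers closing along y pass freely. Marked with a green square 50 mm wide.
- box_slot_top (a point): Low slot on the caddy, one of the four seats; this point and axes as theirs. Enter along +y: guides (y -26 to +34 mm) leave x = +-29 mm free; red bar across y = -15 to +15 mm, underside 24 mm, top 30 mm above this point; stop face at y = +27 mm. Home: box flat on the seat, length along y, centre at y = -26 mm, 39 mm of it overhanging the caddy's front edge (y = -40 mm), clear for fingers.
Not all that is in view belongs to the job. There is more than one size of the part that bears t_plug_mid; the job needs the largest.

How it is judged (in metres and radians):
At the end, for the whole second after the job is handed in: Plug, pink cup and nut rest upright on their seats within 12 mm of centre; red box flat under the bar, within 10 mm of home, 12 mm sideways, 0.2 rad; plain plug and white cup within 15 mm of their starts; all released and at rest (horizontal distance between t_plug_mid and plug_seat_top below 0.012 m and z of t_plug_mid in the frame of plug_seat_top between 0.015 and 0.023 m and angle between each of t_plug_mid, pink_cup_mid, hex_nut_mid's own z axis and vertical below 0.12 rad and horizontal distance between pink_cup_mid and cup_seat_top below 0.012 m and z of pink_cup_mid in the frame of cup_seat_top between 0.0195 and 0.0275 m and horizontal distance between hex_nut_mid and nut_seat_top below 0.012 m and z of hex_nut_mid in the frame of nut_seat_top between 0.004 and 0.012 m and y of electrode_box_mid in the frame of box_slot_top between -0.037 and -0.018 m and x of electrode_box_mid in the frame of box_slot_top between -0.012 and 0.012 m and z of electrode_box_mid in the frame of box_slot_top between 0.004 and 0.012 m and angle between electrode_box_mid's own z axis and vertical below 0.1 rad and angle between the x axis of electrode_box_mid and the y axis of box_slot_top, either way round below 0.2 rad and distance of each of plain_plug_mid, white_cup_mid from where it was at the start of the episode below 0.015 m and linear speed of each of t_plug, pink_cup, hex_nut, electrode_box below 0.02 m/s); the robot touches nothing.
It fails at once if a look-alike (plain plug or white cup) is lifted, toppled or moved by more than 30 mm (distance of any of plain_plug_mid, white_cup_mid from where it was at the start of the episode above 0.03 m or angle between any of plain_plug_mid, white_cup_mid's own z axis and vertical above 0.3 rad).
It also fails if it takes over 118 s, if anything falls off the work surface, if the arm or the gripper's body presses on something with over 40 N, if the wrist force passes 120 N, or if a joint passes its speed limit or range.

## Robot

A 6-joint arm with a two-finger parallel gripper is mounted at the origin on the work surface; the furniture and walls round the work are solid. World frame = base frame: x ahead of the robot, y to its left, z up, the work surface at z = 0. Lengths are in m, angles in degrees, forces in N, time in s.
With the tool pointing down it reaches from about 0.3 to 0.75 m from the base axis. Payload 8.5 kg.
Tool frame: the origin (TCP) lies on the centre line of the jaws, within the pads' length; the fingertips stand 17 mm ahead of it and the grasp point (between the pads) lies 2 mm behind it; z points along the fingers, y is the line along which they close (so a half turn about z gives the same grasp; the last joint's range is limited). The gripper opens to 85 mm and grips with 20 to 120 N. Pads are 22 mm wide; open, the fingers measure 114 mm over their backs; the gripper's body (76 mm by 85 mm) begins 54 mm behind the grasp point. The pads swing forward as they close: fully open they stand 13 mm farther back than shut.
Start: joints at [-12.336, 21.807, 74.336, -0, 83.858, -12.336], TCP at [0.55, 0, 0.248] pointing down, gripper open.
Joint ranges: [-178.18, 178.18], [-50.72, 133.34], [12.68, 142.11], [-81.47, 261.47], [9.98, 163.14], [-165.26, 165.26]. Speed limits (degrees/s): [136.94, 136.94, 180, 180, 180, 180].

## Interface

Orientations are given as a 3x3 rotation matrix whose columns are the frame's x, y, z axes.
In Python, from rig import env gives the robot as it stands.
- The arm moves only by the shell command python3 -m handwheel 'ROWS' [OPENING] [FORCE]. ROWS is JSON, a list that holds one entry, the list of rows, each a list of 4 numbers: the shift along the tool's x, y, z in m, then the turn about the tool's z in rad. In form: [[[x, y, z, roll], ...]]. A call has 1 to 5 rows; each row shifts and turns the commanded pose from where the row before left it, along the tool's axes as they then stand; what a row does not reach is not made up. A row lasts 1/12 s, in which the tool goes at most 41.7 mm and 7.16 degrees, less where a joint would pass 70% of its speed; a pose out of reach is approached as far as the arm can. A call is refused whole if a number of a shift passes 0.0417 or a number of a turn 0.125, either way. A call with a gripper value outside its range is refused whole. OPENING is the opening in per cent of the stroke, from 0 (shut) to 100 (fully open), set as the call begins (- or left out, the last holds). The fingers move at their own pace and stop on an object; FORCE is the grip in N (left out, the last holds). Time passes only in rows, so rows that do not move let the fingers close. It gives the time, the measured TCP pose, the force and the opening at its end, in the units of the state.
- env.observe(): the state, without advancing time (a new reading comes with each control period).
- env.get_image(name): name is "scene" or "side" or "wrist"; returns (picture, depth): 480x640x3 uint8, red, green, blue; 480x640 float32, m along the optical axis (not along the pixel's ray), 0 where there is no reading.
- env.camera_params(name): a dict with "K" (3x3 intrinsics, pixels), "D" ([k1, k2, p1, p2, k3] as OpenCV has them; the pictures are not rectified), "rvec" (rotation vector, rad) and "tvec" (3), from world to camera coordinates, as OpenCV has them. Camera axes: x right, y down, z forward; pixel columns grow to the right and rows downward; lengths in m; the calibration is good to about 2 mm. A picture is of the moment at which its call begins: read the wrist's pose just before it. camera_params takes no time and is no camera call; for the wrist camera it gives the pose at the moment of the call.
- env.close_job(): hands the job in, once; it reports no verdict.
The state is a dict: "time_s": time; "q": joint angles; "qvel": joint speeds; "joint_efforts": joint torques, N m; "position": TCP position; "tool_rot": TCP orientation; "ft_force": force on the tool from outside, world axes, zero at the start; "wrist_torque": the same for the moment, N m; "grip_width": finger opening in m.
Only numpy, scipy, OpenCV 4.12 (cv2) and the standard library are available. Lean on these libraries where they do the work, as an engineer would, in place of code of your own. Each camera call takes 0.05 s, during which the arm holds its last target. There are 200 camera calls.

## Working session

There is one attempt and no reset: what is moved stays moved. The work goes in short steps, Python scripts to look and compute and a shell command to move; the robot and the scene stay as the last step left them, time stands still between calls to the robot, and variables do not carry over. Pictures are saved under pics/ and viewed, on a budget of 14 in all, crops included, one or two more only if the job needs it, and the job is handed in when it is done.

```bash
ls; mkdir -p pics
python3 - <<'E'
from rig import env
import cv2,numpy as np
s=env.observe();print(s['time_s'],s['position'],np.round(s['tool_rot'],3).tolist(),s['grip_width'])
for n in ("scene","side","wrist"):
    im,d=env.get_image(n);p=env.camera_params(n)
    cv2.imwrite(f"pics/{n}0.png",im[:,:,::-1]);np.savez(f"pics/{n}0.npz",im=im,d=d,**p)
    print(n,np.round(p['K'],1).tolist(),p['D'],(-cv2.Rodrigues(np.array(p['rvec'],float))[0].T@np.array(p['tvec']).ravel()).round(3))
E
```

```text
pics
0.0 [5.49735320e-01 5.03639642e-05 2.47718151e-01] [[0.0, 1.0, -0.001], [1.0, -0.0, 0.0], [0.0, -0.001, -1.0]] 0.08540541646639721
scene [[498.6, 0.0, 317.8], [0.0, 498.6, 234.6], [0.0, 0.0, 1.0]] [-0.12228962  0.          0.          0.          0.        ] [-0.121  0.469  0.988]
side [[459.1, 0.0, 318.4], [0.0, 459.1, 244.0], [0.0, 0.0, 1.0]] [-0.03877697  0.          0.          0.          0.        ] [ 0.539 -0.671  0.631]
wrist [[427.3, 0.0, 319.4], [0.0, 427.3, 241.2], [0.0, 0.0, 1.0]] [-0.01600416  0.          0.          0.          0.        ] [0.55  0.076 0.373]
```

View pics/scene0.png

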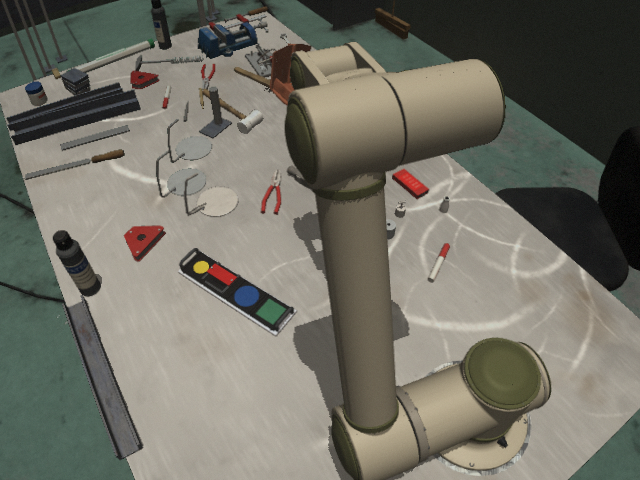

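View pics/side0.png

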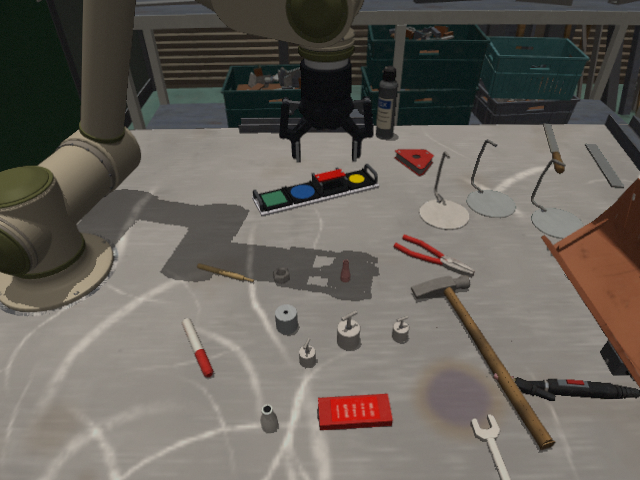

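The side view (pixels) shows three T-handled plugs at (348,332), (308,356) and (401,331). The first is the largest and is my choice. The look-alike is the plain plug at (286,320). The pink cup is at (345,270) and the white cup at (268,418). The nut is at (282,275), the box at (355,411) and the caddy at (315,190). Next I measure them and check a close crop.

```bash
cat > h.py <<'E'
import cv2,numpy as np
def cam(z): 
    R=cv2.Rodrigues(np.array(z['rvec'],float))[0]; t=np.array(z['tvec'],float).reshape(3)
    return np.array(z['K'],float),np.array(z['D'],float),R,t
def ray(z,uv):
    K,D,R,t=cam(z); n=cv2.undistortPoints(np.array(uv,float).reshape(-1,1,2),K,D)[:,0]
    return -R.T@t, np.c_[n,np.ones(len(n))]@R
def plane(z,uv,h):
    c,d=ray(z,uv); return c+d*((h-c[2])/d[:,2])[:,None]
def cloud(z):
    v,u=np.mgrid[:480,:640]; c,d=ray(z,np.c_[u.ravel(),v.ravel()])
    return (c+d*z['d'].reshape(-1,1)).reshape(480,640,3)
def blobs(mask,amin=15):
    n,l,s,c=cv2.connectedComponentsWithStats(mask.astype(np.uint8))
    return [(l==i,s[i],c[i]) for i in range(1,n) if s[i][4]>=amin]
E
python3 - <<'E'
from h import *
z=dict(np.load('pics/side0.npz'));P=cloud(z);H=P[...,2]
print('table z',np.median(H[440:470,100:200]),np.median(H[240:260,200:300]))
roi=np.zeros((480,640),bool);roi[225:440,180:430]=1
for m,s,c in blobs(roi&(H>.007)&(z['d']>0)&(H<.12)):
    q=P[m];top=q[:,2]>q[:,2].max()-.006
    print(c.round(),s[4],'z',q[:,2].max().round(4),'xy mid',((q.min(0)+q.max(0))/2)[:2].round(3),'ext',np.ptp(q,0)[:2].round(3),'top',q[top].mean(0)[:2].round(3))
hsv=cv2.cvtColor(z['im'],cv2.COLOR_RGB2HSV);h,s_,v=hsv[...,0],hsv[...,1],hsv[...,2]
r2=np.zeros_like(roi);r2[160:215,245:385]=1
for n,m in dict(green=(h>40)&(h<90),blue=(h>95)&(h<125),yel=(h>20)&(h<35),red=(h<8)|(h>172)).items():
    for b,s,c in blobs(m&r2&(s_>110)&(v>40),30):
        q=plane(z,np.argwhere(b)[:,::-1],.014 if n!='red' else .044); print(n,c.round(),s[4],((q.min(0)+q.max(0))/2)[:2].round(4),q.mean(0).round(4),np.ptp(q,0).round(3)[:2],np.median(H[b]).round(4))
a=cv2.resize(z['im'][235:445,230:430,::-1],None,fx=2.8,fy=2.8,interpolation=cv2.INTER_CUBIC);cv2.imwrite('pics/crop1.png',a)
E
```

```text
table z -0.00039971456946397144 0.0005965262635383439
[417. 241.] 129 z 0.0137 xy mid [0.738 0.062] ext [0.051 0.047] top [0.741 0.066]
[411. 251.] 168 z 0.0151 xy mid [0.725 0.034] ext [0.066 0.052] top [0.725 0.031]
[345. 270.] 150 z 0.0484 xy mid [ 0.586 -0.037] ext [0.016 0.016] top [ 0.586 -0.035]
[221. 271.] 222 z 0.0144 xy mid [ 0.345 -0.017] ext [0.107 0.045] top [ 0.343 -0.018]
[281. 274.] 181 z 0.0194 xy mid [ 0.462 -0.032] ext [0.032 0.034] top [ 0.462 -0.032]
[421. 290.] 248 z 0.0255 xy mid [ 0.724 -0.082] ext [0.034 0.033] top [ 0.73 -0.08]
[286. 318.] 538 z 0.0412 xy mid [ 0.479 -0.152] ext [0.037 0.039] top [ 0.478 -0.152]
[348. 331.] 642 z 0.0715 xy mid [ 0.583 -0.186] ext [0.037 0.038] top [ 0.583 -0.186]
[400. 329.] 296 z 0.0498 xy mid [ 0.672 -0.177] ext [0.026 0.026] top [ 0.672 -0.177]
[197. 347.] 598 z 0.0195 xy mid [ 0.33 -0.2 ] ext [0.07  0.116] top [ 0.331 -0.202]
[307. 354.] 311 z 0.0497 xy mid [ 0.515 -0.225] ext [0.026 0.028] top [ 0.515 -0.225]
[354. 410.] 2177 z 0.0204 xy mid [ 0.584 -0.32 ] ext [0.107 0.05 ] top [ 0.585 -0.321]
[268. 418.] 343 z 0.0493 xy mid [ 0.461 -0.339] ext [0.023 0.019] top [ 0.462 -0.337]
green [274. 198.] 268 [0.4297 0.2223] [0.4303 0.223  0.014 ] [0.061 0.061] 0.0143
blue [302. 191.] 293 [0.4965 0.2519] [0.4969 0.2505 0.014 ] [0.058 0.061] 0.0147
yel [356. 178.] 132 [0.6301 0.3043] [0.6304 0.3053 0.014 ] [0.04  0.042] 0.0132
red [330. 175.] 241 [0.5644 0.272 ] [0.5639 0.2724 0.044 ] [0.072 0.057] 0.0425
```

View pics/crop1.png

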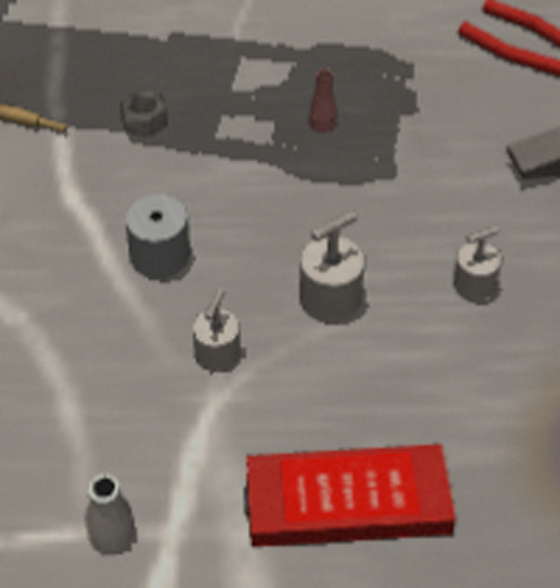

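View pics/wrist0.png

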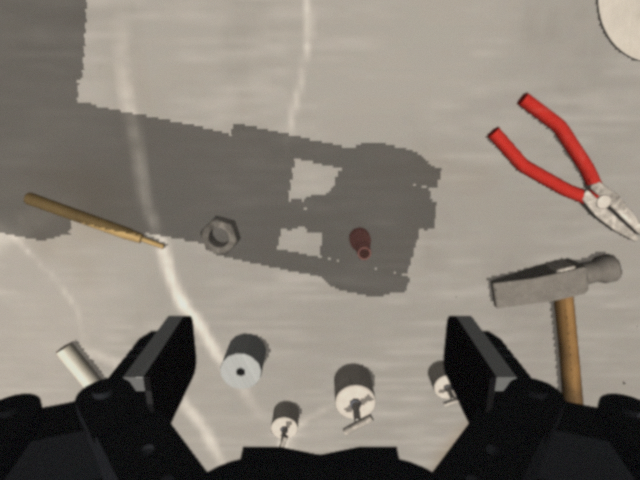

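The close crop confirms it: the T-plug at side pixel (348,332) is clearly the largest, about 37 mm against 26 mm for the others. The wrist view shows the nut at (221,236) and the pink cup at (361,243). Next I look at the caddy from above.

```bash
python3 -m handwheel '[[[0.034,0,0,0],[0.034,0,0,0],[0.034,0,0,0],[0.034,0,0,0],[0.034,0,0,0]]]'; python3 -m handwheel '[[[0,0,0,0],[0,0,0,0]]]'
cat >> h.py <<'E'
def snap(n,f):
    from rig import env
    p=env.camera_params(n);im,d=env.get_image(n)
    cv2.imwrite(f"pics/{f}.png",im[:,:,::-1]);np.savez(f"pics/{f}.npz",im=im,d=d,**p)
    return dict(np.load(f"pics/{f}.npz"))
def hsvm(z,lo,hi,smin=110,vmin=40):
    x=cv2.cvtColor(z['im'],cv2.COLOR_RGB2HSV).astype(int);h=x[...,0]
    k=(h>=lo)&(h<=hi) if lo<hi else (h>=lo)|(h<=hi)
    return k&(x[...,1]>smin)&(x[...,2]>vmin)
E
python3 - <<'E'
from h import *
z=snap('wrist','w1');P=cloud(z)
for n,lo,hi,hh in (('green',40,90,.014),('blue',95,125,.014),('yel',20,35,.014),('red',172,8,.044)):
    for b,s,c in blobs(hsvm(z,lo,hi),200):
        q=plane(z,np.argwhere(b)[:,::-1],hh);r=cv2.minAreaRect((q[:,:2]*1e4).astype(np.float32))
        print(n,c.round(),s[4],q.mean(0)[:2].round(4),'rect',np.round(np.array(r[0])/1e4,4),np.round(np.array(r[1])/1e4,4),round(r[2],1),np.median(P[b][:,2]).round(4))
z=dict(np.load('pics/wrist0.npz'));P=cloud(z)
for b,s,c in blobs((P[...,2]>.008)&(z['d']>0)&(P[...,2]<.09)&(np.arange(480)[:,None]<420),100):
    q=P[b];print(c.round(),s[4],q[:,2].max().round(4),((q.min(0)+q.max(0))/2)[:2].round(4),np.ptp(q,0).round(3))
E
```

```text
time_s: 0.57
position: [0.5496, 0.1716, 0.2481]
tool_rot: [[0.0, 1.0, -0.001], [1.0, -0.0, -0.0], [-0.0, -0.001, -1.0]]
ft_force: [1.3, -0.7, 0.5]
grip_width: 0.0853
time_s: 0.73
position: [0.5496, 0.1714, 0.2479]
tool_rot: [[-0.003, 1.0, -0.001], [1.0, 0.003, -0.0], [-0.0, -0.001, -1.0]]
ft_force: [0.5, 0.3, 0.1]
grip_width: 0.0854
green [174. 139.] 3519 [0.4298 0.2247] rect [0.4296 0.2241] [0.0497 0.0494] 21.9 0.0142
blue [254. 104.] 4407 [0.4964 0.2518] rect [0.4963 0.2515] [0.0584 0.058 ] 89.0 0.0142
yel [425.  31.] 2310 [0.63   0.3058] rect [0.6301 0.3056] [0.0395 0.0387] 0.4 0.0142
red [341.  65.] 4433 [0.5639 0.2788] rect [0.5634 0.2784] [0.0703 0.0319] 22.2 0.0437
red [532. 321.] 1089 [0.7322 0.0748] rect [0.7332 0.0735] [0.0149 0.0961] 45.6 0.0103
red [527. 357.] 553 [0.7333 0.0398] rect [0.7308 0.0406] [0.0117 0.0561] 65.4 0.0103
[571. 173.] 4684 0.0144 [0.7621 0.0277] [0.144 0.125 0.006]
[ 82. 218.] 1218 0.0131 [ 0.3426 -0.0146] [0.104 0.044 0.005]
[220. 236.] 797 0.0178 [ 0.4612 -0.0299] [0.032 0.033 0.01 ]
[361. 244.] 487 0.0494 [ 0.5848 -0.032 ] [0.018 0.015 0.041]
[559. 305.] 6046 0.0275 [ 0.7608 -0.1225] [0.111 0.152 0.019]
[243. 363.] 1775 0.0399 [ 0.4776 -0.15  ] [0.038 0.038 0.032]
[ 76. 365.] 794 0.0183 [ 0.3117 -0.1609] [0.035 0.043 0.01 ]
[442. 385.] 605 0.0496 [ 0.668  -0.1751] [0.021 0.027 0.042]
[354. 394.] 1817 0.0693 [ 0.5823 -0.1835] [0.038 0.039 0.061]
[285. 413.] 320 0.027 [ 0.5143 -0.2154] [0.026 0.014 0.019]
```

View pics/w1.png

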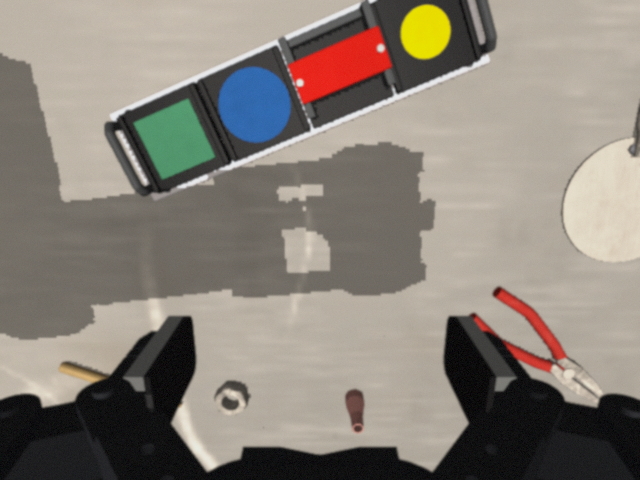

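Run:
```python
from h import *
z=dict(np.load('pics/w1.npz'));P=cloud(z).reshape(-1,3)
a=np.arctan2(.3058-.2244,.6300-.4297);print('row deg',np.degrees(a),np.hypot(.2003,.0814)/3)
o=np.mean([[.4297,.2244],[.4964,.2517],[.63,.3057]],0)+ np.array([np.cos(a),np.sin(a)])*.072*(2-4/3); print('slot',o)
e=np.array([[np.cos(a),np.sin(a)],[-np.sin(a),np.cos(a)]]);q=(P[:,:2]-o)@e.T
for x0 in (0,-.0315,.0315):
  print(x0,[(y,round(float(np.median(P[k,2])*1e3)) ) for y in range(-46,47,4) for k in [(abs(q[:,0]-x0)<.002)&(abs(q[:,1]-y/1e3)<.002)] if k.sum()>2])
# nut edges: top-face outline in w1 and wrist0
for f in('w1','wrist0'):
  z=dict(np.load(f'pics/{f}.npz'));C=cloud(z);m=(C[...,2]>.012)&(C[...,2]<.02)&(np.hypot(C[...,0]-.461,C[...,1]+.031)<.03)
  p=C[m][:,:2]; p=p-np.array([.4612,-.0305])
  w=[np.ptp(p@[np.cos(t),np.sin(t)])*1e3 for t in np.radians(range(0,180,10))];print(f,m.sum(),np.round(w,1), (C[m].min(0)+C[m].max(0))/2)
# box
z=dict(np.load('pics/side0.npz'));C=cloud(z);m=(C[...,2]>.013)&(abs(C[...,0]-.584)<.08)&(abs(C[...,1]+.32)<.05)
r=cv2.minAreaRect((C[m][:,:2]*1e4).astype(np.float32));print('box',r)
```

```text
row deg 22.11635348332587 0.07206944952998848
slot [0.56316822 0.27867146]
0 [(-46, 0), (-42, 0), (-38, 8), (-34, 14), (-30, 14), (-26, 14), (-22, 13), (-18, 13), (-14, 44), (-10, 44), (-6, 44), (-2, 44), (2, 44), (6, 44), (10, 44), (14, 44), (18, 14), (22, 14), (26, 15), (30, 26), (34, 9), (38, 8), (42, 0), (46, 0)]
-0.0315 [(-46, 0), (-42, 0), (-38, 8), (-34, 13), (-30, 14), (-26, 37), (-22, 38), (-18, 38), (-14, 44), (-10, 44), (-6, 44), (-2, 45), (2, 45), (6, 44), (10, 44), (14, 43), (18, 38), (22, 38), (26, 38), (30, 38), (34, 38), (38, 7), (42, 0), (46, 0)]
0.0315 [(-46, 0), (-42, 0), (-38, 8), (-34, 13), (-30, 14), (-26, 37), (-22, 38), (-18, 38), (-14, 43), (-10, 44), (-6, 44), (-2, 45), (2, 45), (6, 44), (10, 44), (14, 43), (18, 38), (22, 38), (26, 38), (30, 38), (34, 37), (38, 7), (42, 0)]
w1 543 [32.4 31.2 30.8 32.6 33.5 33.6 32.9 32.2 31.8 32.  33.1 33.2 32.3 30.5
 31.5 33.1 33.7 33.3] [ 0.46084789 -0.0285456   0.01497375]
wrist0 713 [32.3 30.6 31.4 33.  33.6 33.4 32.5 30.6 31.4 32.4 32.9 32.8 31.9 30.8
 30.6 32.4 33.3 33.2] [ 0.46109897 -0.03012742  0.01494431]
box ((5855.18701171875, -3196.41357421875), (1051.1864013671875, 457.05169677734375), 3.1188416481018066)
```

The slot profile matches the description: front towards -y, row at 22.1°, stop at +27. The box goes first, so I move over the outer (+x) end of it.

```bash
M="python3 -m handwheel"
python3 -m handwheel '[[[-0.0376,0.0054,0,0],[-0.0376,0.0054,0,0],[-0.0376,0.0054,0,0],[-0.0376,0.0054,0,0],[-0.0376,0.0054,0,0]]]' >/dev/null
python3 -m handwheel '[[[-0.0376,0.0054,0,0],[-0.0376,0.0054,0,0],[-0.0376,0.0054,0,0],[-0.0376,0.0054,0,0],[-0.0376,0.0054,0,0]]]' >/dev/null
python3 -m handwheel '[[[-0.0376,0.0054,0,0],[-0.0376,0.0054,0,0],[-0.0376,0.0054,0,0],[0,0,0,-0.125],[0,0,0,-0.125]]]'
python3 -m handwheel '[[[0,0,0,-0.125],[0,0,0,-0.125],[0,0,0,-0.125],[0,0,0,-0.125],[0,0,0,-0.125]]]' >/dev/null
python3 -m handwheel '[[[0,0,0,-0.125],[0,0,0,-0.125],[0,0,0,-0.125],[0,0,0,-0.125],[0,0,0,-0.125]]]'
python3 -m handwheel '[[[0,0,0,-0.125],[0,0,0,0],[0,0,0,0]]]'
cat >> h.py <<'E'
def need(xy,yaw,zt):
    "tool-frame shift & roll left to target TCP xy, yaw of tool y axis (deg), z"
    from rig import env
    s=env.observe();R=np.array(s['tool_rot']);d=np.array([*xy,zt])-s['position'];y=np.degrees(np.arctan2(R[1,1],R[0,1]))
    print('t',round(s['time_s'],2),'yaw',round(y,1),'shift',(R.T@d).round(4),'roll',round(-np.radians((yaw-y+180)%360-180),3),'shift in target yaw',np.round([-np.sin(np.radians(yaw-180))*0+ (d[:2]@[-np.sin(np.radians(yaw))*-1,-np.cos(np.radians(yaw))]),d[:2]@[np.cos(np.radians(yaw)),np.sin(np.radians(yaw))]],4),'f',np.round(s['ft_force'],1),'w',round(s['grip_width'],4),'q',np.round(s['q'],0))
E
python3 - <<'E'
from h import *
need((.620,-.318),93.1,.018)
z=snap('wrist','w2');C=cloud(z);m=hsvm(z,172,8,120)&(C[...,2]>.006)
b=max(blobs(m),key=lambda t:t[1][4]);q=C[b[0]];r=cv2.minAreaRect((q[:,:2]*1e4).astype(np.float32));print('box',np.round(r[0]),np.round(r[1]),r[2],np.median(q[:,2]),b[1])
E
```

```text
time_s: 2.03
position: [0.6188, -0.3228, 0.247]
tool_rot: [[-0.248, 0.969, -0.001], [0.969, 0.248, 0.001], [0.001, -0.001, -1.0]]
ft_force: [1.0, 0.6, -0.2]
grip_width: 0.0857
time_s: 2.87
position: [0.6192, -0.3203, 0.2481]
tool_rot: [[-0.998, 0.067, -0.001], [0.067, 0.998, 0.0], [0.001, 0.0, -1.0]]
ft_force: [-0.4, -0.6, 0.6]
grip_width: 0.0854
time_s: 3.12
position: [0.6195, -0.3199, 0.2482]
tool_rot: [[-0.999, -0.049, -0.0], [-0.049, 0.999, 0.0], [0.0, 0.0, -1.0]]
ft_force: [0.6, 0.5, 0.4]
grip_width: 0.0854
t 3.12 yaw 92.8 shift [-0.0007  0.0018  0.2302] roll -0.005 shift in target yaw [0.0006 0.0019] f [0.6 0.5 0.4] w 0.0854 q [ -37.   38.   47.   -0.   96. -130.]
box [ 5841. -3187.] [1053.  438.] 3.0370993614196777 0.016388896372643347 [ 294   94   55  129 6624]
```

```bash
sed -i 's/-np.sin(np.radians(yaw-180))\*0+ (d\[:2\]@\[-np.sin(np.radians(yaw))\*-1,-np.cos(np.radians(yaw))\])/d[:2]@[-np.sin(np.radians(yaw)),np.cos(np.radians(yaw))]/' h.py
python3 -m handwheel '[[[0,0.003,0.036,0],[0,0,0.036,0],[0,0,0.036,0],[0,0,0.036,0],[0,0,0.036,0]]]' 100 40
python3 -m handwheel '[[[0,0,0.02,0],[0,0,0.02,0],[0,0,0.01,0],[0,0,0,0],[0,0,0,0]]]'
python3 -m handwheel '[[[0,0,0,0],[0,0,0,0],[0,0,0,0],[0,0,0,0],[0,0,0,0]]]' 0 40
python3 -m handwheel '[[[0,0,0,0],[0,0,0,0],[0,0,0,0],[0,0,0,0],[0,0,0,0]]]'
python3 -c "
from h import *
need((.619,-.3168),93.0,.018);snap('side','s2')
import cv2;a=cv2.imread('pics/s2.png')[230:480,200:520];cv2.imwrite('pics/s2c.png',cv2.resize(a,None,fx=2,fy=2))"
```

```text
time_s: 3.58
position: [0.6196, -0.3161, 0.0669]
tool_rot: [[-0.999, -0.05, 0.0], [-0.05, 0.999, -0.0], [-0.0, -0.0, -1.0]]
ft_force: [0.3, -0.3, 0.8]
grip_width: 0.0852
time_s: 4.0
position: [0.6202, -0.3162, 0.0189]
tool_rot: [[-0.999, -0.053, 0.0], [-0.053, 0.999, -0.0], [-0.0, -0.0, -1.0]]
ft_force: [-0.1, 0.1, 0.7]
grip_width: 0.0853
time_s: 4.42
position: [0.6205, -0.3162, 0.0197]
tool_rot: [[-0.999, -0.054, 0.002], [-0.054, 0.999, -0.002], [-0.002, -0.002, -1.0]]
ft_force: [-0.5, 0.5, 5.5]
grip_width: 0.0436
time_s: 4.83
position: [0.6205, -0.3162, 0.0197]
tool_rot: [[-0.999, -0.054, 0.002], [-0.054, 0.999, -0.002], [-0.002, -0.002, -1.0]]
ft_force: [-0.4, -0.2, 6.2]
grip_width: 0.0438
t 4.83 yaw 93.1 shift [ 0.0015 -0.0005  0.0017] roll 0.002 shift in target yaw [ 0.0015 -0.0005] f [-0.4 -0.2  6.2] w 0.0438 q [ -37.   48.   64.   -0.   68. -130.]
```

View pics/s2c.png

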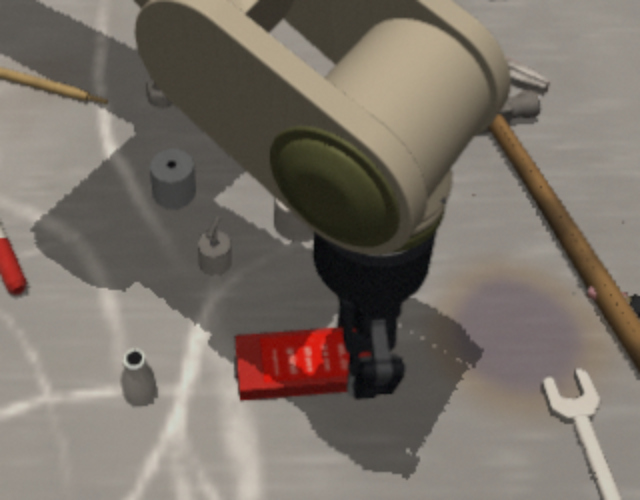

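The picture shows the fingers across the box at its +x end, and the width reads 43.8 mm, so the grip is good. Next I lift, carry and turn the box.

```bash
python3 -m handwheel '[[[0,0,-0.02,0],[0,0,-0.036,0],[0,0,-0.04,0],[0,0,-0.02,0],[0,0,0,0]]]'
python3 -m handwheel '[[[-0.0015,0.036,0,0],[-0.0015,0.036,0,0],[-0.0015,0.036,0,0],[-0.0015,0.036,0,0],[-0.0015,0.036,0,0]]]' >/dev/null
python3 -m handwheel '[[[-0.0015,0.036,0,0],[-0.0015,0.036,0,0],[-0.0015,0.036,0,0],[-0.0015,0.036,0,0],[-0.0015,0.036,0,0]]]' >/dev/null
python3 -m handwheel '[[[-0.0015,0.036,0,0],[-0.0015,0.036,0,0],[-0.0015,0.036,0,0],[0,0,0,0],[0,0,0,0]]]'
python3 -m handwheel '[[[0,0,0,0.124],[0,0,0,0.124],[0,0,0,0.124],[0,0,0,0.124],[0,0,0,0.124]]]' >/dev/null
python3 -m handwheel '[[[0,0,0,0.124],[0,0,0,0.124],[0,0,0,0.124],[0,0,0,0.124],[0,0,0,0.124]]]' >/dev/null
python3 -m handwheel '[[[0,0,0,0],[0,0,0,0]]]'
python3 - <<'E'
from h import *
need((.6148,.1518),22.1,.036)
z=snap('wrist','w3');C=cloud(z);m=hsvm(z,172,8,120)&(C[...,2]>.05)
for b in blobs(m,200):
  q=C[b[0]];r=cv2.minAreaRect((q[:,:2]*1e4).astype(np.float32));print('box',np.round(r[0]),np.round(r[1]),r[2],np.median(q[:,2]),b[1])
E
```

```text
time_s: 5.3
position: [0.6216, -0.3169, 0.1406]
tool_rot: [[-0.998, -0.054, 0.008], [-0.054, 0.999, -0.006], [-0.008, -0.006, -1.0]]
ft_force: [0.4, -0.3, 0.6]
grip_width: 0.0437
time_s: 6.55
position: [0.6134, 0.1543, 0.1334]
tool_rot: [[-0.998, -0.057, -0.001], [-0.057, 0.998, -0.0], [0.001, -0.0, -1.0]]
ft_force: [-0.2, -0.2, -0.4]
grip_width: 0.0436
time_s: 7.55
position: [0.6141, 0.1515, 0.1339]
tool_rot: [[-0.378, 0.926, -0.001], [0.926, 0.378, -0.0], [0.0, -0.001, -1.0]]
ft_force: [0.2, -0.8, -1.3]
grip_width: 0.0438
t 7.55 yaw 22.2 shift [0.0001 0.0009 0.0979] roll 0.002 shift in target yaw [0.0001 0.0008] f [ 0.2 -0.8 -1.3] w 0.0438 q [  3.  35.  70.  -0.  74. -19.]
box [5995. 1861.] [ 463. 1061.] 22.912322998046875 0.13050581033718453 [  236    58   157   324 44344]
```

View pics/w3.png

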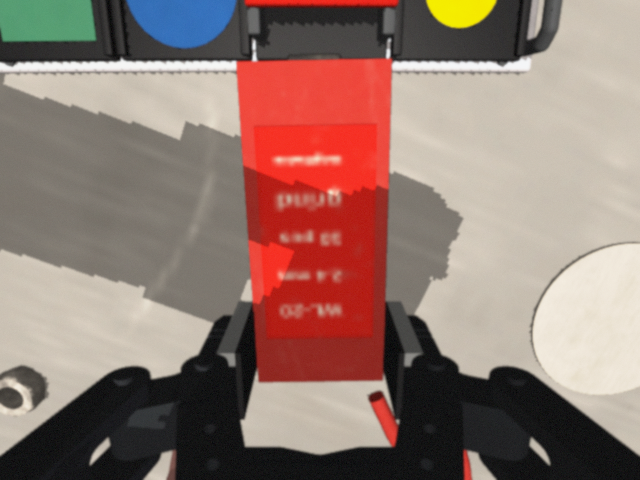

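The wrist view shows the box lined up with the slot, with its inner end at row 60 and centred between the guides at (253,50) and (388,50). Next I lower it and insert it.

```bash
python3 -m handwheel '[[[0,0.001,0.035,0],[0,0,0.035,0],[0,0,0.02,0],[0,0,0.008,0],[0,0,0,0]]]'
python3 -m handwheel '[[[0.01,0,0,0],[0.01,0,0,0],[0.01,0,0,0],[0.01,0,0,0],[0,0,0,0]]]'
python3 -m handwheel '[[[0.01,0,0,0],[0.01,0,0,0],[0.005,0,0,0],[0.004,0,0,0],[0,0,0,0]]]'
python3 -m handwheel '[[[0.003,0,0,0],[0.002,0,0,0],[0,0,0,0],[0,0,0,0]]]'
python3 -c "
from h import *
need((.5632+.0625*.3765,.2787-.0625*.9264),22.1,.0335)"
```

```text
time_s: 8.02
position: [0.6143, 0.1526, 0.0346]
tool_rot: [[-0.377, 0.926, -0.004], [0.926, 0.377, -0.0], [0.001, -0.003, -1.0]]
ft_force: [0.3, 0.5, -0.9]
grip_width: 0.0436
time_s: 8.43
position: [0.5992, 0.1925, 0.0372]
tool_rot: [[-0.378, 0.926, 0.001], [0.926, 0.378, 0.001], [0.0, 0.001, -1.0]]
ft_force: [-0.9, 0.3, -0.7]
grip_width: 0.0436
time_s: 8.85
position: [0.5888, 0.2177, 0.0363]
tool_rot: [[-0.376, 0.926, -0.0], [0.926, 0.376, 0.0], [0.0, -0.0, -1.0]]
ft_force: [0.2, 0.6, -0.3]
grip_width: 0.0437
time_s: 9.18
position: [0.5877, 0.2206, 0.0364]
tool_rot: [[-0.375, 0.927, 0.001], [0.927, 0.375, -0.001], [-0.001, 0.0, -1.0]]
ft_force: [1.8, -3.5, -0.6]
grip_width: 0.0433
t 9.18 yaw 22.0 shift [ 0.0006 -0.0008  0.0029] roll -0.001 shift in target yaw [ 0.0006 -0.0008] f [ 1.8 -3.5 -0.6] w 0.0433 q [ 10.  41.  77.  -0.  62. -12.]
```

Contact with the stop reads 4 N. Next I lower the box onto the seat, release it and rise. The next target is the T-plug.

```bash
python3 -m handwheel '[[[0,0,0.0028,0],[0,0,0,0]]]'
python3 -m handwheel '[[[0,0,0,0],[0,0,0,0],[0,0,0,0],[0,0,0,0]]]' 85
python3 -m handwheel '[[[0,0,-0.02,0],[0,0,-0.03,0],[0,0,-0.04,0],[0,0,-0.04,0],[0,0,-0.04,0]]]' 100
python3 -m handwheel '[[[-0.035,0,0,0],[0,0,0,0],[0,0,0,0]]]'
python3 - <<'E'
from h import *
need((.5825,-.185),-67.9,.16)
z=snap('wrist','w4');C=cloud(z);m=hsvm(z,172,8,120)&(C[...,2]>.02)&(C[...,2]<.038)
o=np.array([.5632,.2787]);a=np.radians(22.1);e=np.array([[np.cos(a),np.sin(a)],[-np.sin(a),np.cos(a)]])
for b in blobs(m,200):
  q=(C[b[0]][:,:2]-o)@e.T;r=cv2.minAreaRect((q*1e4).astype(np.float32));print('box',np.round(r[0]),np.round(r[1]),r[2],np.median(C[b[0]][:,2]),'y min',np.percentile(q[:,1],1),'x',np.percentile(q[:,0],[1,99]))
E
```

```text
time_s: 9.35
position: [0.5878, 0.2206, 0.0337]
tool_rot: [[-0.375, 0.927, 0.001], [0.927, 0.375, -0.001], [-0.001, 0.0, -1.0]]
ft_force: [1.3, -4.1, 0.6]
grip_width: 0.0434
time_s: 9.68
position: [0.5872, 0.2217, 0.0335]
tool_rot: [[-0.376, 0.927, -0.0], [0.927, 0.376, 0.0], [0.0, 0.0, -1.0]]
ft_force: [0.5, 0.1, 0.1]
grip_width: 0.0729
time_s: 10.1
position: [0.5868, 0.2216, 0.2054]
tool_rot: [[-0.376, 0.927, -0.0], [0.927, 0.376, 0.0], [0.0, -0.0, -1.0]]
ft_force: [-0.1, 0.4, 0.2]
grip_width: 0.0853
time_s: 10.35
position: [0.6006, 0.1882, 0.2038]
tool_rot: [[-0.374, 0.927, 0.0], [0.927, 0.374, 0.0], [0.0, 0.0, -1.0]]
ft_force: [-0.3, 0.3, -0.8]
grip_width: 0.0854
t 10.35 yaw 22.0 shift [-0.3394 -0.1564  0.0437] roll 1.568 shift in target yaw [-0.1572  0.339 ] f [-0.3  0.3 -0.8] w 0.0854 q [  7.  32.  65.   0.  83. -15.]
box [ -4. 221.] [111. 457.] 89.93692779541016 0.030116743331234097 y min 0.016659332822626476 x [-0.02172058  0.02142135]
box [   7. -466.] [440. 635.] 0.809922993183136 0.030349586415739455 y min -0.07762004553213099 x [-0.02059457  0.02215584]
```

The box is home: centre y is about -25 mm, x about 0, and its top sits 16 mm above the seat. Next I go to the T-plug.

```bash
python3 -m handwheel '[[[0,0,0,0.1206],[0,0,0,0.1206],[0,0,0,0.1206],[0,0,0,0.1206],[0,0,0,0.1206]]]' >/dev/null
python3 -m handwheel '[[[0,0,0,0.1206],[0,0,0,0.1206],[0,0,0,0.1206],[0,0,0,0.1206],[0,0,0,0.1206]]]' >/dev/null
python3 -m handwheel '[[[0,0,0,0.1206],[0,0,0,0.1206],[0,0,0,0.1206],[0,0,0,0],[0,0,0,0]]]'
python3 -m handwheel '[[[-0.0157,0.0339,0,0],[-0.0157,0.0339,0,0],[-0.0157,0.0339,0,0],[-0.0157,0.0339,0,0],[-0.0157,0.0339,0,0]]]' >/dev/null
python3 -m handwheel '[[[-0.0157,0.0339,0,0],[-0.0157,0.0339,0,0],[-0.0157,0.0339,0,0],[-0.0157,0.0339,0,0],[-0.0157,0.0339,0,0]]]' >/dev/null
python3 -m handwheel '[[[0,0,0,0],[0,0,0,0]]]'
python3 - <<'E'
from h import *
need((.5825,-.185),-67.9,.022)
z=snap('wrist','w5');C=cloud(z);
for b,s,c in blobs((C[...,2]>.031)&(C[...,2]<.0385)&(z['d']>0),100):
    q=C[b];print(c.round(),s[4],q[:,2].max().round(4),((q.min(0)+q.max(0))/2)[:2].round(4),np.ptp(q,0).round(3))
E
```

```text
time_s: 11.65
position: [0.6, 0.1898, 0.2029]
tool_rot: [[0.924, 0.382, -0.001], [0.382, -0.924, 0.0], [-0.001, -0.001, -1.0]]
ft_force: [-0.6, -0.4, -0.3]
grip_width: 0.0854
time_s: 12.65
position: [0.5831, -0.1854, 0.2029]
tool_rot: [[0.926, 0.379, -0.001], [0.379, -0.926, 0.001], [-0.0, -0.001, -1.0]]
ft_force: [0.3, 0.5, 0.3]
grip_width: 0.0856
t 12.65 yaw -67.7 shift [-0.0003 -0.0004  0.1809] roll 0.003 shift in target yaw [-0.0004 -0.0005] f [0.3 0.5 0.3] w 0.0856 q [-29.  30.  68.   0.  82.  39.]
[121. 134.] 107 0.0384 [ 0.5856 -0.0363] [0.012 0.009 0.007]
[320. 219.] 1827 0.0385 [ 0.5822 -0.1843] [0.038 0.038 0.007]
[227. 327.] 1546 0.0385 [ 0.4776 -0.1505] [0.038 0.037 0.007]
[431. 414.] 132 0.0385 [ 0.4624 -0.3332] [0.014 0.014 0.007]
```

View pics/w5.png

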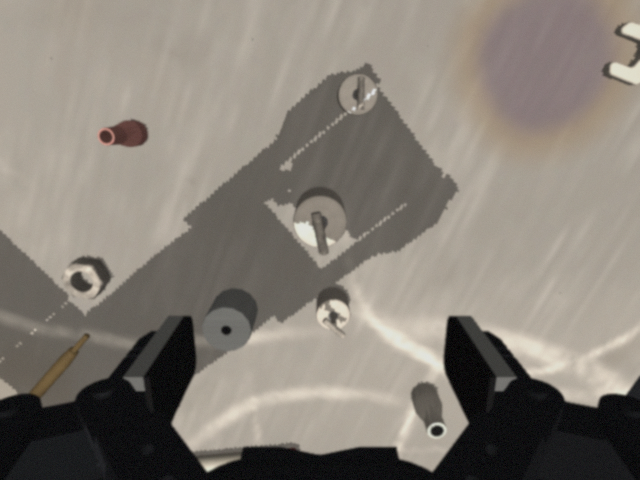

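The wrist view shows the large T-plug at (320,219) directly ahead of the jaws, and the plain plug at (228,320) and white cup at (428,410) clear of the finger paths. Next I go down and grip it.

```bash
python3 -m handwheel '[[[0,-0.001,0.036,0],[0,0,0.036,0],[0,0,0.036,0],[0,0,0.03,0],[0,0,0,0]]]' 100 60
python3 -m handwheel '[[[0,0,0.015,0],[0,0,0.015,0],[0,0,0.008,0],[0,0,0.004,0],[0,0,0,0]]]'
python3 -m handwheel '[[[0,0,0,0],[0,0,0,0],[0,0,0,0],[0,0,0,0],[0,0,0,0]]]' 0 60
python3 -m handwheel '[[[0,0,0,0],[0,0,0,0],[0,0,-0.01,0],[0,0,-0.03,0],[0,0,-0.04,0]]]'
python3 -m handwheel '[[[0,0,-0.04,0],[0,0,0,0],[0,0,0,0]]]'
python3 -c "
from h import *
need((.4964,.2517),-67.9,.15)"
```

```text
time_s: 13.12
position: [0.5806, -0.1799, 0.06]
tool_rot: [[0.924, 0.382, -0.009], [0.382, -0.924, 0.005], [-0.007, -0.009, -1.0]]
ft_force: [-0.5, 0.2, -0.7]
grip_width: 0.0857
time_s: 13.53
position: [0.5832, -0.1826, 0.024]
tool_rot: [[0.925, 0.38, 0.0], [0.38, -0.925, -0.0], [0.0, 0.0, -1.0]]
ft_force: [0.5, 0.5, 0.4]
grip_width: 0.0853
time_s: 13.95
position: [0.5835, -0.1837, 0.0246]
tool_rot: [[0.926, 0.378, 0.002], [0.378, -0.926, -0.001], [0.001, 0.002, -1.0]]
ft_force: [0.2, -0.8, 6.3]
grip_width: 0.0365
time_s: 14.37
position: [0.5811, -0.1822, 0.1017]
tool_rot: [[0.926, 0.378, -0.007], [0.378, -0.926, 0.004], [-0.005, -0.006, -1.0]]
ft_force: [1.5, -0.2, -3.8]
grip_width: 0.0364
time_s: 14.62
position: [0.5833, -0.1833, 0.1456]
tool_rot: [[0.926, 0.378, 0.003], [0.378, -0.926, -0.002], [0.002, 0.003, -1.0]]
ft_force: [-0.0, 0.8, -6.1]
grip_width: 0.0365
t 14.62 yaw -67.8 shift [ 0.0842 -0.4355 -0.0054] roll 0.002 shift in target yaw [ 0.0831 -0.4357] f [-0.   0.8 -6.1] w 0.0365 q [-29.  33.  73.   0.  74.  39.]
```

```bash
python3 -m handwheel '[[[0.0069,-0.0363,0,0],[0.0069,-0.0363,0,0],[0.0069,-0.0363,0,0],[0.0069,-0.0363,0,0],[0.0069,-0.0363,0,0]]]' >/dev/null
python3 -m handwheel '[[[0.0069,-0.0363,0,0],[0.0069,-0.0363,0,0],[0.0069,-0.0363,0,0],[0.0069,-0.0363,0,0],[0.0069,-0.0363,0,0]]]' >/dev/null
python3 -m handwheel '[[[0.0069,-0.0363,0,0],[0.0069,-0.0363,0,0],[0,0,0,0],[0,0,0,0],[0,0,0,0]]]'
python3 - <<'E'
from h import *
need((.4964,.2517),-67.9,.0386)
z=snap('side','s3');snap('wrist','w6')
a=cv2.resize(z['im'][60:230,180:440,::-1],None,fx=2,fy=2);b=cv2.imread('pics/w6.png')[130:,:][::1]
b=cv2.resize(b,(520,284));cv2.imwrite('pics/c6.png',np.vstack([a,b]))
E
```

```text
time_s: 15.87
position: [0.4941, 0.251, 0.1421]
tool_rot: [[0.925, 0.379, -0.003], [0.379, -0.925, -0.001], [-0.003, -0.0, -1.0]]
ft_force: [0.2, 0.4, -5.5]
grip_width: 0.0364
t 15.87 yaw -67.7 shift [0.0028 0.0003 0.1035] roll 0.003 shift in target yaw [0.0024 0.0002] f [ 0.2  0.4 -5.5] w 0.0364 q [15. 28. 83. -0. 69. 82.]
```

View pics/c6.png

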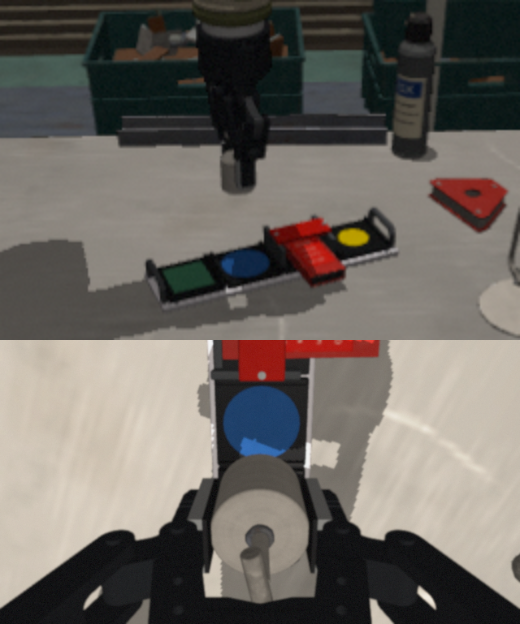

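Run:
```python
from h import *
z=dict(np.load('pics/w6.npz'));C=cloud(z);u=np.arange(640)[None];v=np.arange(480)[:,None]
m=(C[...,2]>.146)&(C[...,2]<.162)&(abs(u-320)<60)&(v<430)&(v>230)&(np.hypot(C[...,0]-.494,C[...,1]-.251)<.024)
q=C[m];print(m.sum(),np.percentile(q[:,2],[1,10,50,90,99]).round(4));R=np.array([[.925,.379],[.379,-.925]])
p=(q[:,:2]-[.4941,.251])@R;print('tool x,y range',np.percentile(p,[.5,99.5],axis=0).round(4))
A=np.c_[q,np.ones(len(q))];co=np.linalg.lstsq(A[:,[0,1,3]],q[:,2],rcond=None)[0];print('slope',co)
```

```text
10225 [0.1466 0.1519 0.1544 0.1554 0.1597]
tool x,y range [[-0.0172 -0.0189]
 [ 0.018   0.0176]]
slope [-0.07606914 -0.02814809  0.19906113]
```

The plug is held upright and centred within 1 mm. Next I lower it onto blue.

```bash
python3 -m handwheel '[[[0.0025,0,0.03,0],[0,0,0.03,0],[0,0,0.022,0],[0,0,0.01,0],[0,0,0,0]]]'
python3 -m handwheel '[[[0,0,0.006,0],[0,0,0.004,0],[0,0,0,0],[0,0,0,0]]]'
python3 -c "
from h import *
need((.4964,.2517),-67.9,.0386)"
```

```text
time_s: 16.38
position: [0.4964, 0.2511, 0.0495]
tool_rot: [[0.926, 0.377, -0.004], [0.377, -0.926, -0.001], [-0.005, -0.001, -1.0]]
ft_force: [-1.3, 0.6, -3.7]
grip_width: 0.0364
time_s: 16.72
position: [0.4974, 0.2524, 0.0422]
tool_rot: [[0.926, 0.378, 0.001], [0.378, -0.926, 0.0], [0.001, 0.0, -1.0]]
ft_force: [-0.1, -0.8, -3.1]
grip_width: 0.0364
t 16.72 yaw -67.8 shift [-0.0012  0.0002  0.0036] roll 0.002 shift in target yaw [-0.0012  0.0002] f [-0.1 -0.8 -3.1] w 0.0364 q [15. 36. 89. -0. 56. 83.]
```

```bash
python3 -m handwheel '[[[0,0,0.0025,0],[0,0,0.0015,0],[0,0,0,0],[0,0,0,0]]]'
python3 -m handwheel '[[[0,0,0.001,0],[0,0,0,0],[0,0,0,0]]]'
python3 -m handwheel '[[[0,0,0,0],[0,0,0,0],[0,0,0,0],[0,0,0,0],[0,0,0,0]]]' 100
python3 -m handwheel '[[[0,0,-0.01,0],[0,0,-0.03,0],[0,0,-0.04,0],[0,0,-0.04,0],[0,0,-0.04,0]]]'
python3 -m handwheel '[[[-0.041,0,0,0],[-0.041,0,0,0],[0,0,0,0],[0,0,0,0]]]'
python3 - <<'E'
from h import *
need((.5845,-.034),-67.9,.16)
z=snap('wrist','w7');C=cloud(z)
for b,s,c in blobs((C[...,2]>.046)&(C[...,2]<.054)&(z['d']>0),100):
    q=C[b];print(c.round(),s[4],q[:,2].max().round(4),((q.min(0)+q.max(0))/2)[:2].round(4),np.ptp(q,0).round(3))
E
```

```text
time_s: 17.05
position: [0.4975, 0.2524, 0.0386]
tool_rot: [[0.926, 0.379, 0.002], [0.379, -0.926, 0.0], [0.002, 0.0, -1.0]]
ft_force: [-1.9, -1.2, 5.5]
grip_width: 0.0367
time_s: 17.3
position: [0.4975, 0.2525, 0.0386]
tool_rot: [[0.926, 0.379, 0.002], [0.379, -0.926, 0.0], [0.002, 0.0, -1.0]]
ft_force: [-5.2, -2.0, 16.4]
grip_width: 0.0364
time_s: 17.72
position: [0.4972, 0.2523, 0.0364]
tool_rot: [[0.926, 0.378, -0.0], [0.378, -0.926, -0.0], [-0.0, -0.0, -1.0]]
ft_force: [-0.0, 0.2, -0.9]
grip_width: 0.0854
time_s: 18.13
position: [0.4967, 0.2522, 0.1991]
tool_rot: [[0.926, 0.378, 0.0], [0.378, -0.926, 0.0], [0.0, -0.0, -1.0]]
ft_force: [0.7, 0.0, -0.4]
grip_width: 0.0852
time_s: 18.47
position: [0.4194, 0.2208, 0.1974]
tool_rot: [[0.926, 0.378, -0.0], [0.378, -0.926, 0.0], [-0.0, -0.0, -1.0]]
ft_force: [0.6, 0.9, 0.6]
grip_width: 0.0855
t 18.47 yaw -67.8 shift [0.0565 0.2983 0.0374] roll 0.002 shift in target yaw [0.0571 0.2982] f [0.6 0.9 0.6] w 0.0855 q [13. 17. 91.  0. 72. 81.]
[320.  96.] 2554 0.0539 [0.4959 0.2532] [0.038 0.038 0.006]
```

The plug stands 1.6 mm from the blue centre. Next is the pink cup.

```bash
python3 -m handwheel '[[[0.0062,0.0333,0,0],[0.0062,0.0333,0,0],[0.0062,0.0333,0,0],[0.0062,0.0333,0,0],[0.0062,0.0333,0,0]]]' >/dev/null
python3 -m handwheel '[[[0.0062,0.0333,0,0],[0.0062,0.0333,0,0],[0.0062,0.0333,0,0],[0.0062,0.0333,0,0],[0,0,0,0]]]' >/dev/null
python3 -m handwheel '[[[0,0,0,0],[0,0,0,0]]]'
python3 - <<'E'
from h import *
z=snap('wrist','w8');C=cloud(z)
for lo,hi in((.004,.015),(.015,.03),(.042,.05)):
  m=(C[...,2]>lo)&(C[...,2]<hi)&(np.hypot(C[...,0]-.5855,C[...,1]+.035)<.025);q=C[m]
  if m.sum()>20: print(lo,m.sum(),((q.min(0)+q.max(0))/2)[:2].round(4),np.ptp(q,0).round(3))
m=(C[...,2]>.012)&(C[...,2]<.02)&(np.hypot(C[...,0]-.461,C[...,1]+.031)<.03);q=C[m]
if m.sum(): print('nut',m.sum(),((q.min(0)+q.max(0))/2)[:2].round(4),[(t,round(np.ptp(q[:,:2]@[np.cos(t/57.3),np.sin(t/57.3)])*1e3,1)) for t in range(0,180,10)])
need((.5855,-.036),-67.9,.026)
E
```

```text
time_s: 19.52
position: [0.5867, -0.0349, 0.1963]
tool_rot: [[0.926, 0.378, -0.0], [0.378, -0.926, 0.0], [-0.0, -0.0, -1.0]]
ft_force: [1.1, -0.9, 0.5]
grip_width: 0.0853
0.004 116 [ 0.5868 -0.0341] [0.016 0.019 0.011]
0.015 263 [ 0.586  -0.0341] [0.016 0.018 0.015]
0.042 143 [ 0.5851 -0.0341] [0.011 0.011 0.006]
nut 786 [ 0.4609 -0.0299] [(0, np.float64(32.4)), (10, np.float64(30.9)), (20, np.float64(30.6)), (30, np.float64(32.1)), (40, np.float64(33.0)), (50, np.float64(32.9)), (60, np.float64(32.1)), (70, np.float64(30.5)), (80, np.float64(31.0)), (90, np.float64(32.9)), (100, np.float64(33.9)), (110, np.float64(33.8)), (120, np.float64(32.7)), (130, np.float64(30.6)), (140, np.float64(30.8)), (150, np.float64(32.6)), (160, np.float64(33.5)), (170, np.float64(33.4))]
t 19.57 yaw -67.7 shift [-0.0014  0.0012  0.1705] roll 0.003 shift in target yaw [-0.0014  0.0012] f [ 1.2 -0.1 -0.4] w 0.0857 q [-15.  28.  73.   0.  79.  53.]
```

```bash
python3 -m handwheel '[[[-0.0015,0,0.036,0],[0,0,0.036,0],[0,0,0.036,0],[0,0,0.03,0],[0,0,0,0]]]' 100 30
python3 -m handwheel '[[[0,0,0.015,0],[0,0,0.009,0],[0,0,0.004,0],[0,0,0,0]]]'
python3 -m handwheel '[[[0,0,0,0],[0,0,0,0],[0,0,0,0],[0,0,0,0],[0,0,0,0]]]' 0 30
python3 -m handwheel '[[[0,0,0,0],[0,0,0,0],[0,0,0,0]]]'
python3 -m handwheel '[[[0,0,-0.01,0],[0,0,-0.03,0],[0,0,-0.04,0],[0,0,-0.04,0],[0,0,0,0]]]'
python3 -c "
from h import *
need((.6301,.3057),-67.9,.044)"
```

```text
time_s: 19.98
position: [0.582, -0.0339, 0.0536]
tool_rot: [[0.925, 0.38, -0.009], [0.38, -0.925, 0.003], [-0.008, -0.006, -1.0]]
ft_force: [-1.0, 0.4, -1.1]
grip_width: 0.0852
time_s: 20.32
position: [0.585, -0.0352, 0.031]
tool_rot: [[0.925, 0.379, 0.0], [0.379, -0.925, -0.0], [0.0, 0.0, -1.0]]
ft_force: [0.6, 0.2, -0.0]
grip_width: 0.0854
time_s: 20.73
position: [0.585, -0.0356, 0.0309]
tool_rot: [[0.926, 0.378, 0.001], [0.378, -0.926, -0.0], [0.0, 0.0, -1.0]]
ft_force: [0.0, 0.7, -0.3]
grip_width: 0.0254
time_s: 20.98
position: [0.585, -0.0357, 0.0309]
tool_rot: [[0.926, 0.378, 0.0], [0.378, -0.926, -0.0], [0.0, 0.0, -1.0]]
ft_force: [-1.4, 0.3, 3.5]
grip_width: 0.0179
time_s: 21.4
position: [0.5876, -0.0362, 0.1588]
tool_rot: [[0.925, 0.379, 0.013], [0.379, -0.926, -0.003], [0.011, 0.008, -1.0]]
ft_force: [0.2, 0.2, 0.4]
grip_width: 0.0178
t 21.4 yaw -67.8 shift [ 0.1675 -0.3013  0.1141] roll 0.003 shift in target yaw [ 0.168  -0.3008] f [0.2 0.2 0.4] w 0.0178 q [-15.  30.  77.   0.  73.  53.]
```

```bash
python3 -m handwheel '[[[0.0187,-0.0334,0,0],[0.0187,-0.0334,0,0],[0.0187,-0.0334,0,0],[0.0187,-0.0334,0,0],[0.0187,-0.0334,0,0]]]' >/dev/null
python3 -m handwheel '[[[0.0187,-0.0334,0,0],[0.0187,-0.0334,0,0],[0.0187,-0.0334,0,0],[0.0187,-0.0334,0,0],[0,0,0,0]]]' >/dev/null
python3 -m handwheel '[[[0,0,0,0],[0,0,0,0],[0,0,0,0]]]'
python3 - <<'E'
from h import *
from rig import env
need((.6301,.3057),-67.9,.045);s=env.observe()
z=snap('wrist','w9');C=cloud(z);R=np.array(s['tool_rot']);p=(C.reshape(-1,3)-s['position'])@R
for lo,hi in((-.018,-.012),(0,.01),(.01,.025)):
  q=p[(p[:,2]>lo)&(p[:,2]<hi)&(np.hypot(p[:,0],p[:,1])<.02)&(abs(p[:,1])<.0088)];print(lo,len(q),np.percentile(q,[1,99],axis=0).round(4) if len(q) else'')
b=cv2.imread('pics/w9.png')[130:];cv2.imwrite('pics/w9c.png',b)
E
```

```text
time_s: 22.48
position: [0.6271, 0.305, 0.1507]
tool_rot: [[0.926, 0.377, -0.0], [0.377, -0.926, -0.0], [-0.0, 0.0, -1.0]]
ft_force: [-0.4, 0.1, -0.7]
grip_width: 0.0181
t 22.48 yaw -67.8 shift [0.0031 0.0005 0.1057] roll 0.001 shift in target yaw [0.0031 0.0005] f [-0.4  0.1 -0.7] w 0.0181 q [16. 41. 56. -0. 83. 84.]
-0.018 964 [[-0.0082 -0.0065 -0.0176]
 [ 0.0111  0.0084 -0.0121]]
0 961 [[-0.0092 -0.0084  0.0001]
 [ 0.0113  0.0086  0.0099]]
0.01 1076 [[-0.0073 -0.0086  0.0101]
 [ 0.0106  0.008   0.0246]]
```

View pics/w9c.png

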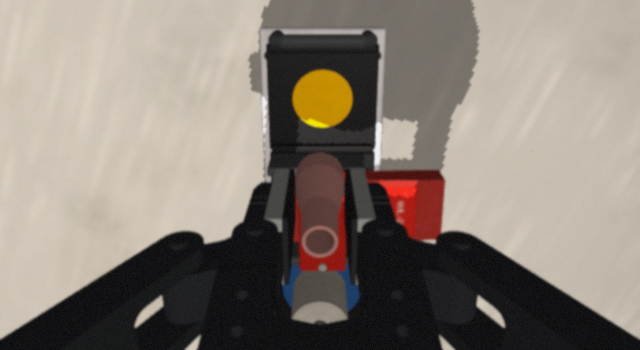

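The view shows the cup upright in the jaws with the yellow mark just ahead at (322,98). Next I lower it.

```bash
python3 -m handwheel '[[[0.002,0.0005,0.03,0],[0,0,0.03,0],[0,0,0.025,0],[0,0,0.012,0],[0,0,0,0]]]'
python3 -m handwheel '[[[0,0,0.004,0],[0,0,0.002,0],[0,0,0,0],[0,0,0,0]]]'
python3 -m handwheel '[[[0,0,0.0015,0],[0,0,0,0],[0,0,0,0]]]'
python3 -c "
from h import *
need((.6301,.3057),-67.9,.045)"
```

```text
time_s: 22.95
position: [0.628, 0.3053, 0.0508]
tool_rot: [[0.926, 0.377, -0.005], [0.377, -0.926, -0.002], [-0.005, -0.0, -1.0]]
ft_force: [-0.0, 1.5, -0.6]
grip_width: 0.018
time_s: 23.28
position: [0.6294, 0.3067, 0.0488]
tool_rot: [[0.926, 0.378, 0.002], [0.378, -0.926, 0.001], [0.002, 0.0, -1.0]]
ft_force: [0.4, 1.3, -0.6]
grip_width: 0.0185
time_s: 23.53
position: [0.629, 0.3067, 0.0462]
tool_rot: [[0.926, 0.378, 0.0], [0.378, -0.926, 0.0], [0.0, 0.0, -1.0]]
ft_force: [0.6, -0.8, 0.1]
grip_width: 0.018
t 23.53 yaw -67.8 shift [0.0006 0.0013 0.0012] roll 0.002 shift in target yaw [0.0007 0.0013] f [ 0.6 -0.8  0.1] w 0.018 q [16. 47. 62. -0. 71. 84.]
```

```bash
python3 -m handwheel '[[[0,0.001,0.001,0],[0,0,0.0003,0],[0,0,0,0]]]'
python3 -m handwheel '[[[0,0,0,0],[0,0,0,0],[0,0,0,0],[0,0,0,0],[0,0,0,0]]]' 100
python3 -m handwheel '[[[0,0,-0.01,0],[0,0,-0.03,0],[0,0,-0.04,0],[0,0,-0.04,0],[0,0,-0.03,0]]]'
python3 -m handwheel '[[[-0.041,0,0,0],[-0.041,0,0,0],[0,0,0,0],[0,0,0,0]]]'
python3 - <<'E'
from h import *
need((.461,-.031),-45,.2)
z=snap('wrist','w10');C=cloud(z)
for lo,hi in((.018,.03),(.03,.045),(.055,.063)):
  m=(C[...,2]>lo)&(C[...,2]<hi)&(np.hypot(C[...,0]-.6301,C[...,1]-.3057)<.02);q=C[m]
  if m.sum()>20: print(lo,m.sum(),((q.min(0)+q.max(0))/2)[:2].round(4),np.ptp(q,0).round(3))
E
```

```text
time_s: 23.78
position: [0.6295, 0.3056, 0.0449]
tool_rot: [[0.926, 0.378, 0.0], [0.378, -0.926, -0.0], [0.0, 0.0, -1.0]]
ft_force: [0.5, -0.9, 2.1]
grip_width: 0.0183
time_s: 24.2
position: [0.6293, 0.3057, 0.0447]
tool_rot: [[0.926, 0.378, -0.0], [0.378, -0.926, -0.0], [-0.0, -0.0, -1.0]]
ft_force: [0.3, 0.2, 0.1]
grip_width: 0.0772
time_s: 24.62
position: [0.6296, 0.3058, 0.1994]
tool_rot: [[0.926, 0.378, 0.004], [0.378, -0.926, 0.001], [0.004, 0.0, -1.0]]
ft_force: [0.5, -0.1, 0.2]
grip_width: 0.0856
time_s: 24.95
position: [0.5514, 0.2742, 0.1957]
tool_rot: [[0.926, 0.378, -0.001], [0.378, -0.926, -0.0], [-0.001, -0.0, -1.0]]
ft_force: [1.4, -0.2, 0.1]
grip_width: 0.0854
t 24.95 yaw -67.8 shift [-0.1991  0.2483 -0.0041] roll -0.397 shift in target yaw [-0.2797  0.1519] f [ 1.4 -0.2  0.1] w 0.0854 q [15. 31. 68. -0. 81. 83.]
0.018 91 [0.6298 0.307 ] [0.019 0.019 0.005]
0.03 281 [0.6296 0.307 ] [0.017 0.017 0.015]
0.055 154 [0.6295 0.3071] [0.011 0.011 0.008]
```

The cup stands 1.5 mm from the yellow centre, upright. Next is the nut, with jaws across the 135° flats.

```bash
python3 -m handwheel '[[[-0.0249,0.031,0,0],[-0.0249,0.031,0,0],[-0.0249,0.031,0,0],[-0.0249,0.031,0,0],[-0.0249,0.031,0,0]]]' >/dev/null
python3 -m handwheel '[[[-0.0249,0.031,0,0],[-0.0249,0.031,0,0],[-0.0249,0.031,0,0],[0,0,0,0],[0,0,0,0]]]' >/dev/null
python3 -m handwheel '[[[0,0,0,-0.0993],[0,0,0,-0.0993],[0,0,0,-0.0993],[0,0,0,-0.0993],[0,0,0,0]]]'
python3 - <<'E'
from h import *
z=snap('wrist','w11');C=cloud(z)
m=(C[...,2]>.012)&(C[...,2]<.02)&(np.hypot(C[...,0]-.461,C[...,1]+.031)<.03);q=C[m]
print('nut',m.sum(),((q.min(0)+q.max(0))/2)[:2].round(4),[(t,round(np.ptp(q[:,:2]@[np.cos(t/57.3),np.sin(t/57.3)])*1e3,1)) for t in range(120,150,5)])
need((.461,-.0305),-45,.02)
E
```

```text
time_s: 26.25
position: [0.4642, -0.0294, 0.1951]
tool_rot: [[0.704, 0.711, 0.001], [0.711, -0.704, -0.0], [0.001, 0.001, -1.0]]
ft_force: [0.0, 0.6, 0.2]
grip_width: 0.0855
nut 988 [ 0.4608 -0.0298] [(120, np.float64(32.2)), (125, np.float64(31.4)), (130, np.float64(30.6)), (135, np.float64(29.8)), (140, np.float64(30.9)), (145, np.float64(31.9))]
t 26.3 yaw -45.0 shift [-0.003  -0.0015  0.175 ] roll -0.0 shift in target yaw [-0.0029 -0.0014] f [-0.6 -0.5 -0.9] w 0.0858 q [-18.  16.  92.   0.  71.  27.]
```

```bash
python3 -m handwheel '[[[-0.003,-0.0012,0.036,0],[0,0,0.036,0],[0,0,0.036,0],[0,0,0.03,0],[0,0,0,0]]]' 100 50
python3 -m handwheel '[[[0,0,0.017,0],[0,0,0.008,0],[0,0,0.004,0],[0,0,0,0]]]'
python3 -m handwheel '[[[0,0,0,0],[0,0,0,0],[0,0,0,0],[0,0,0,0],[0,0,0,0]]]' 0 50
python3 -m handwheel '[[[0,0,0,0],[0,0,0,0],[0,0,0,0]]]'
python3 -m handwheel '[[[0,0,-0.01,0],[0,0,-0.03,0],[0,0,-0.04,0],[0,0,-0.04,0],[0,0,0,0]]]'
python3 -m handwheel '[[[0,0,0,0.0997],[0,0,0,0.0997],[0,0,0,0.0997],[0,0,0,0.0997],[0,0,0,0]]]'
python3 -c "
from h import *
need((.4297,.2244),-67.9,.042)"
```

```text
time_s: 26.72
position: [0.4583, -0.0304, 0.0527]
tool_rot: [[0.709, 0.705, -0.008], [0.705, -0.709, 0.003], [-0.004, -0.008, -1.0]]
ft_force: [-0.9, 0.7, -0.8]
grip_width: 0.0852
time_s: 27.05
position: [0.4603, -0.0314, 0.0281]
tool_rot: [[0.708, 0.707, 0.0], [0.707, -0.708, -0.0], [0.0, 0.0, -1.0]]
ft_force: [-0.7, -0.6, -0.0]
grip_width: 0.0854
time_s: 27.47
position: [0.4601, -0.0316, 0.0283]
tool_rot: [[0.707, 0.707, 0.001], [0.707, -0.707, -0.0], [0.0, 0.001, -1.0]]
ft_force: [-3.5, 1.1, 16.7]
grip_width: 0.027
time_s: 27.72
position: [0.4601, -0.0316, 0.0284]
tool_rot: [[0.707, 0.707, 0.001], [0.707, -0.707, -0.0], [0.0, 0.001, -1.0]]
ft_force: [-1.9, 0.7, 8.3]
grip_width: 0.027
time_s: 28.13
position: [0.4624, -0.0322, 0.1541]
tool_rot: [[0.707, 0.707, 0.011], [0.707, -0.707, -0.004], [0.005, 0.011, -1.0]]
ft_force: [1.7, -0.7, -0.2]
grip_width: 0.0271
time_s: 28.55
position: [0.4598, -0.0315, 0.1477]
tool_rot: [[0.928, 0.374, -0.0], [0.374, -0.928, 0.0], [-0.0, -0.0, -1.0]]
ft_force: [-0.1, -0.0, -1.4]
grip_width: 0.0272
t 28.55 yaw -68.1 shift [ 0.0677 -0.2486  0.1058] roll -0.003 shift in target yaw [ 0.0684 -0.2484] f [-0.1 -0.  -1.4] w 0.0272 q [-19.  19.  97.  -0.  64.  49.]
```

```bash
python3 -m handwheel '[[[0.0097,-0.0355,0,0],[0.0097,-0.0355,0,0],[0.0097,-0.0355,0,0],[0.0097,-0.0355,0,0],[0.0097,-0.0355,0,0]]]' >/dev/null
python3 -m handwheel '[[[0.0097,-0.0355,0,0],[0.0097,-0.0355,0,0],[0,0,0,0],[0,0,0,0],[0,0,0,0]]]'
python3 - <<'E'
from h import *
from rig import env
need((.4297,.2244),-67.9,.0424);s=env.observe()
z=snap('wrist','w12');C=cloud(z);R=np.array(s['tool_rot']);p=(C.reshape(-1,3)-s['position'])@R
q=p[(p[:,2]>.005)&(p[:,2]<.02)&(np.hypot(p[:,0],p[:,1])<.025)&(abs(p[:,1])<.0125)];print(len(q),np.percentile(q,[1,50,99],axis=0).round(4) if len(q) else'')
b=cv2.imread('pics/w12.png')[130:];cv2.imwrite('pics/w12c.png',b)
E
```

```text
time_s: 29.38
position: [0.429, 0.224, 0.1476]
tool_rot: [[0.925, 0.379, -0.0], [0.379, -0.925, -0.0], [-0.0, 0.0, -1.0]]
ft_force: [0.4, -0.4, -1.4]
grip_width: 0.027
t 29.38 yaw -67.7 shift [ 8.000e-04 -1.000e-04  1.052e-01] roll 0.003 shift in target yaw [ 0.0008 -0.0001] f [ 0.4 -0.4 -1.4] w 0.027 q [14. 21. 94. -0. 65. 81.]
3977 [[-0.0131 -0.0123  0.0077]
 [ 0.0039  0.0004  0.0129]
 [ 0.0177  0.0124  0.0197]]
```

View pics/w12c.png

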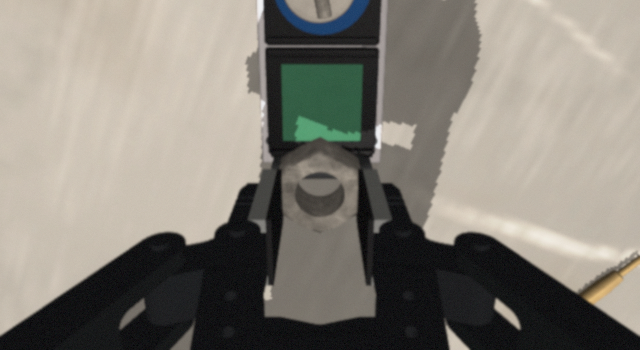

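The nut is held square on its flats over green, seated in the tips as expected. Next I lower it.

```bash
python3 -m handwheel '[[[-0.001,0,0.03,0],[0,0,0.03,0],[0,0,0.025,0],[0,0,0.012,0],[0,0,0,0]]]'
python3 -m handwheel '[[[0,0,0.003,0],[0,0,0.0015,0],[0,0,0,0],[0,0,0,0]]]'
python3 -m handwheel '[[[0,0,0.0015,0],[0,0,0,0],[0,0,0,0]]]'
python3 -c "
from h import *
need((.4297,.2244),-67.9,.0424)"
```

```text
time_s: 29.85
position: [0.4274, 0.2223, 0.0485]
tool_rot: [[0.927, 0.375, -0.005], [0.375, -0.927, -0.001], [-0.005, -0.001, -1.0]]
ft_force: [0.0, 0.2, -0.7]
grip_width: 0.0272
time_s: 30.18
position: [0.4287, 0.2238, 0.047]
tool_rot: [[0.926, 0.377, 0.002], [0.377, -0.926, 0.0], [0.002, 0.0, -1.0]]
ft_force: [0.4, 0.2, -0.3]
grip_width: 0.0272
time_s: 30.43
position: [0.4283, 0.2239, 0.0449]
tool_rot: [[0.926, 0.377, 0.0], [0.377, -0.926, 0.0], [0.0, 0.0, -1.0]]
ft_force: [0.1, 0.2, -1.0]
grip_width: 0.0272
t 30.43 yaw -67.9 shift [0.0015 0.0001 0.0025] roll 0.001 shift in target yaw [0.0015 0.0001] f [ 0.1  0.2 -1. ] w 0.0272 q [ 14.  30. 101.  -0.  49.  81.]
```

```bash
python3 -m handwheel '[[[0,0,0.0015,0],[0,0,0.001,0],[0,0,0,0],[0,0,0,0]]]'
python3 -m handwheel '[[[0,0,0,0],[0,0,0,0],[0,0,0,0],[0,0,0,0],[0,0,0,0]]]' 100
python3 -m handwheel '[[[0,0,-0.01,0],[0,0,-0.03,0],[0,0,-0.04,0],[0,0,-0.04,0],[0,0,-0.04,0]]]'
python3 -m handwheel '[[[0,0.04,-0.03,0],[0,0.04,-0.01,0],[0,0.04,0,0],[0,0.04,0,0],[0,0,0,0]]]'
python3 -m handwheel '[[[0,0,0,0],[0,0,0,0]]]'
python3 - <<'E'
from h import *
z=snap('wrist','w13');C=cloud(z);s=snap('side','s13');S=cloud(s)
o=np.array([.5632,.2787]);a=np.radians(22.1);e=np.array([[np.cos(a),np.sin(a)],[-np.sin(a),np.cos(a)]])
def chk(n,A,zr,c,r):
  m=(A[...,2]>zr[0])&(A[...,2]<zr[1])&(np.hypot(A[...,0]-c[0],A[...,1]-c[1])<r);q=A[m]
  if len(q)>20:
    p=(q[:,:2]-o)@e.T; print(n,len(q),((q.min(0)+q.max(0))/2)[:2].round(4),'ext',np.ptp(q,0)[:2].round(3),'z med',np.median(q[:,2]).round(4),'caddy mid',((p.min(0)+p.max(0))/2).round(4))
for nm,A in(('w',C),('s',S)):
  chk(nm+' plug top',A,(.046,.056),(.4964,.2517),.03)
  chk(nm+' nut',A,(.024,.036),(.4297,.2244),.022)
  chk(nm+' cup',A,(.02,.066),(.6301,.3057),.025)
  chk(nm+' plain',A,(.03,.045),(.478,-.151),.03)
  chk(nm+' white',A,(.03,.055),(.462,-.337),.03)
chk('s box',S,(.024,.036),(.584,.228),.04)
im=cv2.resize(s['im'][130:360,230:420,::-1],None,fx=2.5,fy=2.5);cv2.imwrite('pics/s13c.png',im)
E
```

```text
time_s: 30.77
position: [0.4283, 0.2239, 0.0425]
tool_rot: [[0.926, 0.377, 0.0], [0.377, -0.926, 0.0], [0.0, 0.0, -1.0]]
ft_force: [-1.3, 0.1, 5.3]
grip_width: 0.027
time_s: 31.18
position: [0.4282, 0.2239, 0.0421]
tool_rot: [[0.926, 0.377, -0.0], [0.377, -0.926, -0.0], [-0.0, -0.0, -1.0]]
ft_force: [-0.6, 0.9, -0.1]
grip_width: 0.085
time_s: 31.6
position: [0.4277, 0.2237, 0.2041]
tool_rot: [[0.926, 0.377, -0.001], [0.377, -0.926, -0.0], [-0.001, -0.0, -1.0]]
ft_force: [0.3, 0.3, -0.4]
grip_width: 0.0854
time_s: 32.02
position: [0.4882, 0.0765, 0.2372]
tool_rot: [[0.928, 0.372, 0.001], [0.372, -0.928, -0.002], [0.0, 0.002, -1.0]]
ft_force: [-0.5, 0.3, -0.9]
grip_width: 0.0851
time_s: 32.18
position: [0.4857, 0.0821, 0.237]
tool_rot: [[0.926, 0.376, -0.001], [0.376, -0.926, 0.0], [-0.001, -0.001, -1.0]]
ft_force: [-0.4, 0.5, -0.5]
grip_width: 0.0855
w plug top 2017 [0.4962 0.2522] ext [0.037 0.037] z med 0.0507 caddy mid [-0.0717 -0.0012]
w nut 947 [0.4291 0.2254] ext [0.032 0.033] z med 0.0295 caddy mid [-0.1445  0.0012]
w plain 1584 [ 0.4776 -0.1497] ext [0.038 0.038] z med 0.0376 caddy mid [-0.2403 -0.3645]
s plug top 122 [0.4967 0.2486] ext [0.035 0.036] z med 0.0501 caddy mid [-0.0723 -0.0025]
s nut 78 [0.4288 0.2208] ext [0.031 0.031] z med 0.0283 caddy mid [-0.1457 -0.002 ]
s cup 102 [0.6306 0.3026] ext [0.018 0.018] z med 0.0374 caddy mid [ 0.0709 -0.0028]
s plain 346 [ 0.4782 -0.1517] ext [0.036 0.039] z med 0.0378 caddy mid [-0.2407 -0.3666]
s white 160 [ 0.4616 -0.3372] ext [0.016 0.015] z med 0.045 caddy mid [-0.3257 -0.5322]
s box 314 [0.583  0.2319] ext [0.062 0.071] z med 0.0301 caddy mid [ 0.0041 -0.0479]
```

View pics/s13c.png

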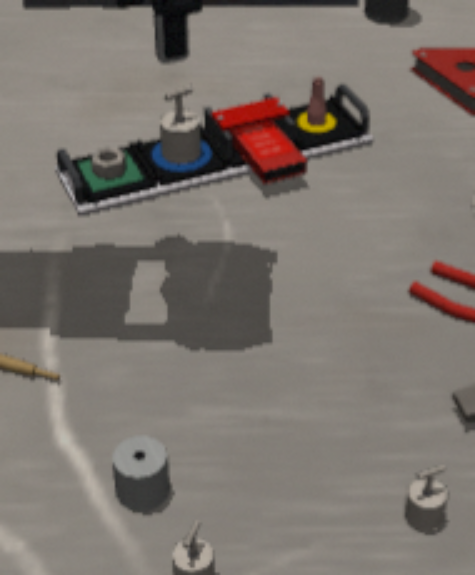

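View pics/w13.png

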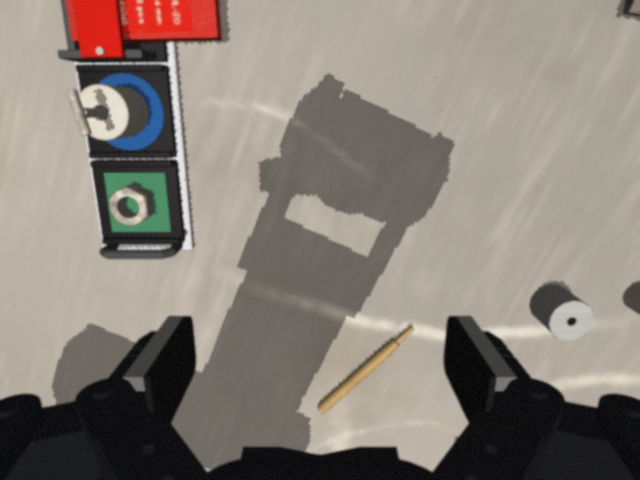

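The side crop shows the nut flat on green (108,160), the T-plug upright on blue (180,135), the box under the bar (265,145) and the cup upright on yellow (317,105). The wrist view agrees. Everything is within tolerance and the gripper is clear, so I hand in.

```bash
python3 -c "
from rig import env
print(env.close_job(), env.observe()['time_s'])"
```

```text
the job is handed in; nothing more can be done
the job is handed in; nothing more can be done
```

The kit is made up and handed in at about 32 s of the 118 s allowed. `close_job()` gives no verdict, so the results below are from my own last checks. I placed the pieces in this order:

| Piece | Where it went | Last check |
|---|---|---|
| Red electrode box | under the red bar, pushed against the stop (about 4 N contact) | about 1 mm from home along the slot, under 1 mm sideways, about 1° turned |
| T-handled plug (largest of three) | blue circle | 1–3 mm off centre |
| Pink gas cup | yellow circle | 1–3 mm off centre, upright |
| Hex nut | green square | 1–4 mm off centre, flat |

- **Look-alikes:** neither was touched. The plain plug and the white cup both read within 2 mm of where they started.
- **Where the checks disagreed:** the side camera puts the pieces about 3 to 5 mm nearer the caddy front than the wrist camera does. I take this as calibration error plus its one-sided view; either reading is inside the limits.
- **Not rechecked:** the box was measured in full only just after I released it. The last side picture still showed it under the bar.
- **Grip width:** on the plug and nut it read 1.5–3 mm under the true size. Pictures showed both held properly.

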